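# Plug in a relay and hold its module in the soldering jig

## Robot

A 7-joint arm with a two-finger parallel gripper is mounted at the origin on the work surface. World frame = base frame: x ahead of the robot, y to its left, z up, the work surface at z = 0. Lengths are in mm, angles in rad, forces in N, time in s.
With the tool pointing down it reaches from about 400 to 875 mm from the base axis. Payload 4.4 kg.
Tool frame: the origin (TCP) lies at the very end of the fingers, on their centre line; the grasp point (between the pads) lies 19 mm behind it; z points along the fingers, y is the direction in which the jaws open and shut (so a half turn about z gives the same grasp; the last joint's range is limited). The gripper opens to 85 mm and grips with 20 to 120 N. Pads are 22 mm wide; open, the fingers measure 114 mm over their backs; the gripper's body (76 mm by 85 mm) begins 54 mm behind the grasp point. The pads swing forward as they close: fully open they stand 13 mm farther back than shut.
Start: joints at [1.214, 0.628, 0.038, 1.517, -0.027, 0.996, -0.02], TCP at [186.395, -622.716, 231.313] pointing down, gripper open.
Joint ranges: [-3.06, 3.06], [-0.37, 2.12], [-1.25, 1.32], [0.18, 2.47], [-1.1, 4.24], [0.23, 1.98], [-2.94, 2.94]. Speed limits (rad/s): [2.57, 2.57, 3.14, 3.14, 3.14, 3.14, 3.14].

## Interface

Orientations are given as [roll, pitch, yaw] about the fixed x, y, z axes, in that order (R = Rz(yaw) Ry(pitch) Rx(roll)).
In Python, from cell import read_state, get_image, calibration, finish_job gives the robot as it stands. The module is installed in compiled form; this text tells all that it offers.
- The arm moves only by the tool apply_moves, never from a script. Its argument "increments" is a list of rows, each an object of numbers: "tx", "ty", "tz": the shift along the world's x, y, z in m; "rx", "ry", "rz": the turn, a rotation vector about the world's x, y, z in units of 5 degrees (1.0 is 5 degrees); "claw": the finger opening in m, from 0 to 0.0854. In form: [{"tx": .., "ty": .., "tz": .., "rx": .., "ry": .., "rz": .., "claw": ..}, ...]. A call has 1 to 12 rows; each row is the pose to reach, as a shift and turn from the pose commanded when the call began; what a row does not reach only later rows make up. A row lasts 1/10 s, in which the tool goes at most 50 mm and 8.59 degrees, less where a joint would pass 70% of its speed; a pose out of reach is approached as far as the arm can. A call with a gripper value outside its range is refused whole. The fingers move at their own pace and stop on an object; the grip force is fixed at half the most. Time passes only in rows, so rows that repeat a pose let the fingers close. It gives the time, the measured TCP pose, the force and the opening at its end, in the units of the state.
- read_state(): the state, without advancing time (a new reading comes with each control period).
- get_image(name): name is "side" or "top"; returns the picture (420x560x3 uint8, red, green, blue); there is no depth.
- calibration(name): a dict with "camera_matrix" (3x3 intrinsics, pixels), "origin" and "attitude" of the camera in the world. Camera axes: x right, y up, looking along -z (the intrinsics and any distortion apply to the point x, -y, -z); pixel columns grow to the right and rows downward; lengths in mm; the calibration is good to about 2 mm. A picture is of the moment at which its call begins. calibration takes no time and is no camera call.
- finish_job(): hands the job in, once; it reports no verdict.
The state is a dict: "clock": time; "qpos": joint angles; "qd": joint speeds; "tau": joint torques, N m; "eef_pos": TCP position; "tool_rot": TCP orientation; "force": force on the tool from outside, world axes, zero at the start; "torque": the same for the moment, N m; "width": finger opening in mm.
Only numpy, scipy, OpenCV 4.12 (cv2) and the standard library are available. Lean on these libraries where they do the work, as an engineer would, in place of code of your own. Each camera call takes 0.05 s, during which the arm holds its last target. There are 200 camera calls.

## Task

Plug the black relay fully home into the socket in the middle of the grey control module, then slide the module into the corner of the jig until it sits flat on the plate and flush against both steel stops. Finish while still holding it there: keep the gripper pressing the module firmly against both stops at once and do not let go. Leave the other things on the bench where they are.

Things in the scene. Friction and masses are not known exactly. Their poses are not given: they have to be found in the camera images.
- relay: Plug-in relay, 80 g, standing on its plug foot on the bench. Black block head 40 x 30 x 30 mm (x, y, z) with a white label on top; below it, centred, a grey plug foot 30 x 20 mm, 14 mm long (its lowest 3 mm set in by 1.5 mm all round); 44 mm tall in all. Origin: centre of the underside of the foot; z up, x along the long side of head and foot. Either way round (half turn) fits the socket.
- module: Control module, a loose grey block 110 x 84 x 22 mm (x, y, z), 0.3 to 0.5 kg, with green circuit strips and brass terminals on top at both x ends, and the socket hole in the middle of the top. It lies on the jig plate, at least 25 mm clear of either stop. Origin: centre of its underside; x along its long side.
- socket (a point): Centre of the mouth of the socket hole, in the module's top face, 22 mm above its underside; axes as the module's. The hole is 32 x 22 mm (x, y; 1 mm clearance on each side of the relay's foot), 16 mm deep, with a 2 mm chamfer. Fully home, the relay's head rests on the module's top and the foot is 14 mm in.
- jig: Fixed dark steel jig plate 240 x 210 x 8 mm (x, y, z), carrying the two stops. Origin: centre of its underside on the bench; its x points to the far stop, its -y to the side stop. Its place and yaw vary. Friction of the module on plate and stops is 0.5 to 0.75: bearing down, or hard on one stop, takes up part of the push on the other.
- corner (a point): The inner corner where the inner faces of the two stops meet, at the plate's top surface (8 mm above the bench); axes as the jig's. With the module home in the corner its centre lies 55 mm toward -x and 42 mm toward +y of this point, its x parallel to the jig's x.
- stop_far: Fixed steel bar 16 x 190 x 16 mm (x, y, z) on the plate's far (+x) edge, along y; the module's 84 mm end bears on its -x face. Origin: centre of its underside.
- stop_side: Fixed steel bar 180 x 16 x 16 mm (x, y, z) on the plate's right (-y) edge, along x; the module's 110 mm side bears on its +y face. Origin: centre of its underside.
- timer: Bystander: taller black block 34 x 34 x 72 mm with a grey button on top. Origin: centre of its underside.
- housing_a: Bystander: round black housing, 38 mm across, 46 mm tall, upright. Origin: centre of its underside.
- housing_b: Bystander: a housing like housing_a.
- housing_c: Bystander: a housing like housing_a.
- spool: Bystander: metal solder spool, 60 mm across, 40 mm tall, upright. Origin: centre of its underside.
- driver: Bystander: screwdriver 170 mm long lying on the bench.
Things that resemble listed ones, but are neither listed nor needed, are in the scene too. Of the things that look like the module, the larger one is meant. Leave any yellow look-alike of the relay alone.

How it is judged:
By the outcome, as a careful person would: the job done as asked, in the order asked, and still so for the second after the job is handed in, while the arm keeps its last pose, push and grip.
It also fails if it takes over 67 s, if anything falls off the work surface, if the arm or the gripper's body presses on something with over 40 N, if the wrist force passes 120 N, or if a joint passes its speed limit or range.

## Working session

There is one attempt and no reset: what is moved stays moved. The work goes in short steps, Python scripts to look and compute and a tool call to move; the robot and the scene stay as the last step left them, time stands still between calls to the robot, and variables do not carry over. Pictures are saved under pics/ and viewed, about 8 in all and at most 12, crops included, and the job is handed in when it is done.

Besides the shell and the picture viewer there is one more tool, called after "Call:" in YAML: its name, and indented under it one key for each argument. apply_moves: Moves the arm, as the interface text tells. Its arguments: {"type":"object","properties":{"increments":{"type":"array"}},"required":["increments"]}

```bash
mkdir -p pics; python3 - <<'E'
from cell import *
import cv2
for n in("top","side"):
    cv2.imwrite(f"pics/{n}0.png",get_image(n)[:,:,::-1]); print(n,calibration(n))
s=read_state();print(s)
E
```

```text
top {'camera_matrix': array([[509.28740871,   0.        , 285.92603633],
       [  0.        , 509.28740871, 212.76329476],
       [  0.        ,   0.        ,   1.        ]]), 'origin': array([ 415.22283547,  -32.3812187 , 1362.55416577]), 'attitude': array([ 0.09013988,  0.02255308, -1.57029591])}
side {'camera_matrix': array([[543.13152529,   0.        , 285.08440524],
       [  0.        , 543.13152529, 211.72920388],
       [  0.        ,   0.        ,   1.        ]]), 'origin': array([ 507.69237979,  775.94266439, 1027.47088573]), 'attitude': array([ 0.6741983 ,  0.00471518, -3.11611917])}
{'clock': 0.1, 'qpos': array([ 1.21417294,  0.62920245,  0.03843535,  1.51825331, -0.0270183 ,
        0.99632082, -0.02000761]), 'qd': array([-0.00037781, -0.00254971,  0.00129303, -0.00018209,  0.00147159,
       -0.00174252,  0.00154867]), 'tau': array([ 2.91544507e-03, -5.64534938e+01,  1.23044439e+00, -1.93973762e+01,
        1.13161089e-02,  5.40777342e-03, -3.25535737e-06]), 'eef_pos': array([ 186.26307139, -622.16214436,  230.51875089]), 'tool_rot': array([-3.13992594e+00, -7.03611138e-06,  2.90813750e-01]), 'force': array([-0.27163744,  0.14393509,  0.33012743]), 'torque': array([-0.03289565,  0.07511481,  0.02427675]), 'width': 85.1153218203736}
```

View pics/top0.png

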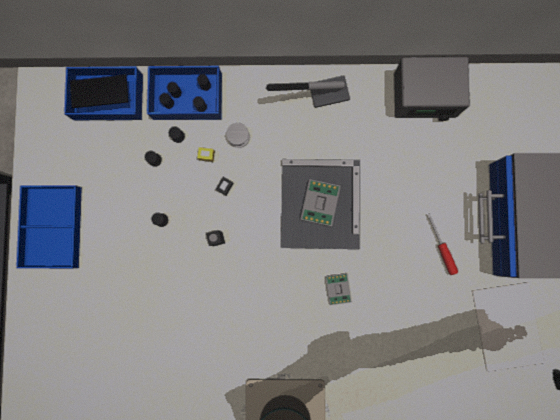

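View pics/side0.png

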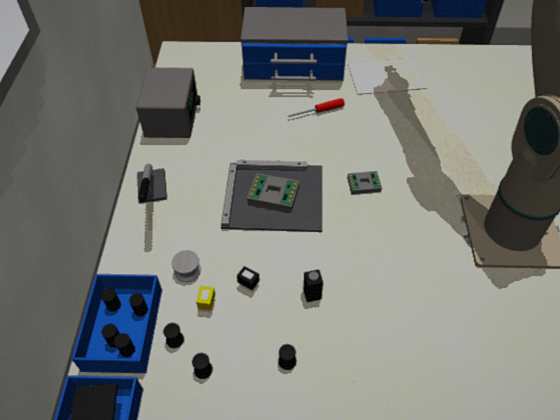

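Top view: the jig is centred near (320,204), with the far stop along row 162 and the side stop along column 357. The module is near (321,203), with its smaller look-alike at (338,289). The relay is at (225,186), the timer at (215,238) and the yellow look-alike at (205,155). The side view agrees: relay (248,277), module (274,190).

```bash
cat > h.py <<'E'
import numpy as np, cv2
from scipy.spatial.transform import Rotation as Ro
from cell import *
C={n:calibration(n) for n in("top","side")}
def RT(n): return Ro.from_euler('xyz',C[n]["attitude"]).as_matrix(),C[n]["origin"]
def ray(n,uv):
    R,o=RT(n);uv=np.atleast_2d(np.array(uv,float))
    p=np.c_[uv,np.ones(len(uv))]@np.linalg.inv(C[n]["camera_matrix"]).T
    return o,(p*[1,-1,-1])@R.T
def onz(n,uv,z):
    o,d=ray(n,uv);return o+d*((z-o[2])/d[:,2])[:,None]
def proj(n,X):
    R,o=RT(n);c=((np.atleast_2d(X)-o)@R)*[1,-1,-1];p=c@C[n]["camera_matrix"].T;return p[:,:2]/p[:,2:]
def crop(n,im,x,y,w,h,k,f):
    cv2.imwrite(f,cv2.resize(im[y:y+h,x:x+w],None,fx=k,fy=k,interpolation=cv2.INTER_CUBIC)[:,:,::-1])
E
python3 - <<'E'
from h import *
t=get_image("top");s=get_image("side")
a=cv2.resize(t[130:260,190:370],None,fx=4,fy=4,interpolation=cv2.INTER_CUBIC)
cv2.imwrite("pics/t1.png",a[:,:,::-1])
crop("side",s,170,150,170,150,4,"pics/s1.png")
E
```

```text
(no output)
```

View pics/t1.png

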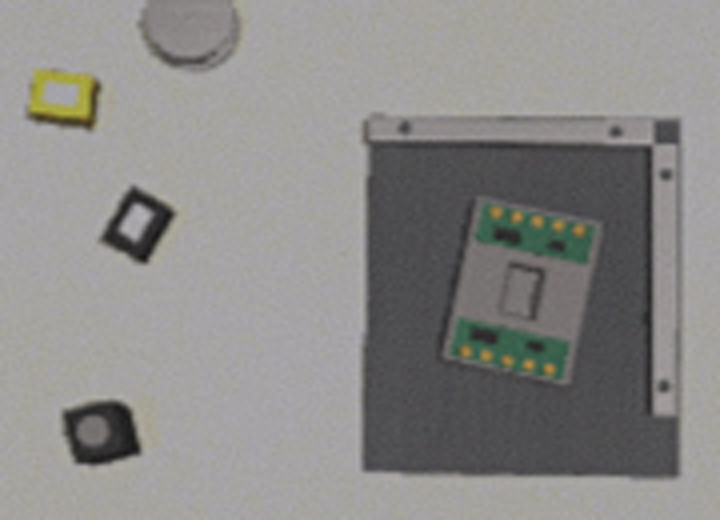

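View pics/s1.png

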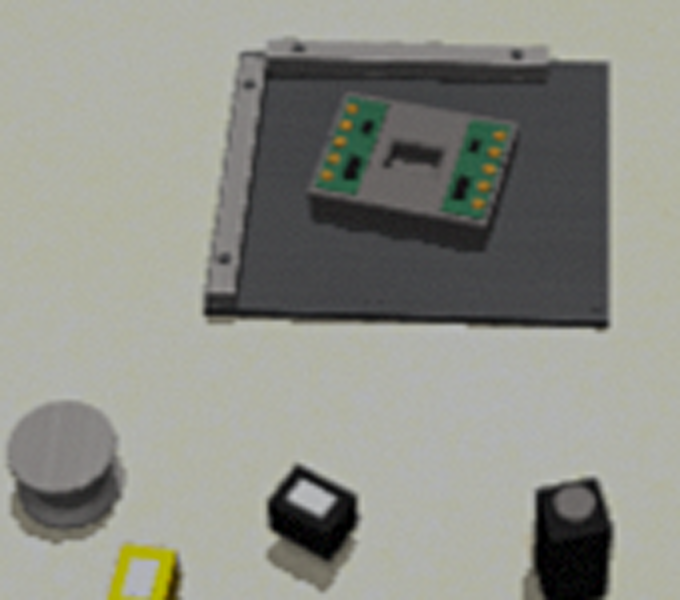

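```bash
cat >> h.py <<'E'
def hsv(im): return cv2.cvtColor(im,cv2.COLOR_RGB2HSV).astype(int)
def greens(n,im,roi):
    "two strip hulls of the module -> centroids (px)"
    x,y,w,h=roi;q=hsv(im)
    m=((q[...,0]>50)&(q[...,0]<95)&(q[...,1]>80)).astype(np.uint8)
    k=np.zeros_like(m);k[y:y+h,x:x+w]=m[y:y+h,x:x+w]
    k=cv2.morphologyEx(k,cv2.MORPH_CLOSE,np.ones((3,3)))
    cs=sorted(cv2.findContours(k,cv2.RETR_EXTERNAL,cv2.CHAIN_APPROX_NONE)[0],key=cv2.contourArea)[-2:]
    out=[]
    for c in cs:
        M=cv2.moments(cv2.convexHull(c));out.append((M['m10']/M['m00'],M['m01']/M['m00']))
    return np.array(out)
def module(n,im,roi,z=30):
    P=onz(n,greens(n,im,roi),z);P=P[np.argsort(P[:,0])];d=P[1]-P[0]
    return P.mean(0),np.degrees(np.arctan2(d[1],d[0])),np.hypot(*d[:2])
def label(n,im,roi,z=44):
    x,y,w,h=roi;g=cv2.cvtColor(im,cv2.COLOR_RGB2GRAY)[y:y+h,x:x+w]
    g=cv2.resize(g,None,fx=8,fy=8,interpolation=cv2.INTER_CUBIC)
    dark=(g<95).astype(np.uint8);c=max(cv2.findContours(dark,cv2.RETR_EXTERNAL,cv2.CHAIN_APPROX_NONE)[0],key=cv2.contourArea)
    hull=cv2.drawContours(np.zeros_like(g),[c],-1,1,-1)
    lab=((g>110)&(cv2.erode(hull,np.ones((17,17)))>0)).astype(np.uint8)
    l=max(cv2.findContours(lab,cv2.RETR_EXTERNAL,cv2.CHAIN_APPROX_NONE)[0],key=cv2.contourArea)
    f=lambda p:onz(n,np.array(p)/8+[x-.44,y-.44],z)[:,:2]
    W=cv2.minAreaRect(f(l[:,0]).astype(np.float32));H=cv2.minAreaRect(f(c[:,0]).astype(np.float32))
    return W,H
E
python3 - <<'E'
from h import *
t=get_image("top");s=get_image("side")
print("mod top",module("top",t,(290,170,55,65)));print("mod side",module("side",s,(240,165,65,50)))
print("rel top",*label("top",t,(212,172,28,28)));print("rel side",*label("side",s,(232,260,32,40)))
# jig: hand-read corners from crops refined by canny lines
px=lambda u,v,x0,y0:(u/4+x0-.375,v/4+y0-.375)
for nm,z,u,v in [("far inner L",24,371,142),("far inner R",24,652,147),("side inner top",24,654,147),("side inner bot",24,653,413),("plate BL",8,362,470),("plate BR",8,678,475)]:
    print(nm,onz("top",px(u,v,190,130),z).round(1))
for nm,z,u,v in [("far inner bot",24,236,294),("far inner top",24,266,58),("plate BR",8,608,322),("plate BL",8,208,314),("plate TR",8,609,62)]:
    print("side",nm,onz("side",px(u,v,170,150),z).round(1))
E
```

```text
mod top (array([562.78088091, -92.33912388,  30.        ]), np.float64(-12.918400442112276), np.float64(76.95380343363136))
mod side (array([564.021422  , -90.79537459,  30.        ]), np.float64(-12.743110831708057), np.float64(77.76899907370023))
rel top ((607.6641845703125, 161.21063232421875), (15.264808654785156, 23.4097843170166), 61.30332565307617) ((605.394775390625, 159.6179656982422), (34.59934997558594, 41.21677780151367), 60.519744873046875)
rel side ((608.1364135742188, 161.43138122558594), (15.085334777832031, 23.252614974975586), 60.068790435791016) ((606.2145385742188, 172.14620971679688), (44.30654525756836, 51.59928894042969), 60.074371337890625)
far inner L [[663.6   7.4  24. ]]
far inner R [[ 659.6 -179.1   24. ]]
side inner top [[ 659.5 -180.4   24. ]]
side inner bot [[ 483.  -177.8   24. ]]
plate BL [[446.1  13.6   8. ]]
plate BR [[ 442.8 -195.5    8. ]]
side far inner bot [[663.4  11.2  24. ]]
side far inner top [[ 661.4 -177.9   24. ]]
side plate BR [[446.4  14.8   8. ]]
side plate BL [[680.9  14.1   8. ]]
side plate TR [[ 442.3 -194.2    8. ]]
```

Both views agree. The relay is at about (607.9, 161.3) with its long axis at -29.5°. The module is at about (563.4, -91.6), yaw -12.8°. The jig yaw is about -1°, and its corner is near (660.5, -179.5). I'll go above the relay now.

Call:
apply_moves:
  increments:
    - {"tx": 0.4215,"ty": 0.784,"tz": -0.1,"rz": -9.24,"claw": 0.06}
    - {"tx": 0.4215,"ty": 0.784,"tz": -0.1,"rz": -9.24,"claw": 0.06}
    - {"tx": 0.4215,"ty": 0.784,"tz": -0.1,"rz": -9.24,"claw": 0.06}
    - {"tx": 0.4215,"ty": 0.784,"tz": -0.1,"rz": -9.24,"claw": 0.06}
    - {"tx": 0.4215,"ty": 0.784,"tz": -0.1,"rz": -9.24,"claw": 0.06}
    - {"tx": 0.4215,"ty": 0.784,"tz": -0.1,"rz": -9.24,"claw": 0.06}
    - {"tx": 0.4215,"ty": 0.784,"tz": -0.1,"rz": -9.24,"claw": 0.06}
    - {"tx": 0.4215,"ty": 0.784,"tz": -0.1,"rz": -9.24,"claw": 0.06}
    - {"tx": 0.4215,"ty": 0.784,"tz": -0.1,"rz": -9.24,"claw": 0.06}
    - {"tx": 0.4215,"ty": 0.784,"tz": -0.1,"rz": -9.24,"claw": 0.06}
    - {"tx": 0.4215,"ty": 0.784,"tz": -0.1,"rz": -9.24,"claw": 0.06}
    - {"tx": 0.4215,"ty": 0.784,"tz": -0.1,"rz": -9.24,"claw": 0.06}

```text
$.increments[0]: bad value
```

Call:
apply_moves:
  increments:
    - {"tx": 0.022,"ty": 0.04,"tz": 0,"rx": 0,"ry": 0,"rz": -0.5,"claw": 0.06}

```text
clock: 0.4
eef_pos: [203.6, -587.3, 230.9]
tool_rot: [3.137, 0.004, 0.238]
force: [-0.1, 0.2, 1.1]
width: 73.1
```

Call:
apply_moves:
  increments:
    - {"tx": 0.3995,"ty": 0.744,"tz": -0.1,"rx": 0,"ry": 0,"rz": -8.74,"claw": 0.06}
    - {"tx": 0.3995,"ty": 0.744,"tz": -0.1,"rx": 0,"ry": 0,"rz": -8.74,"claw": 0.06}
    - {"tx": 0.3995,"ty": 0.744,"tz": -0.1,"rx": 0,"ry": 0,"rz": -8.74,"claw": 0.06}
    - {"tx": 0.3995,"ty": 0.744,"tz": -0.1,"rx": 0,"ry": 0,"rz": -8.74,"claw": 0.06}
    - {"tx": 0.3995,"ty": 0.744,"tz": -0.1,"rx": 0,"ry": 0,"rz": -8.74,"claw": 0.06}
    - {"tx": 0.3995,"ty": 0.744,"tz": -0.1,"rx": 0,"ry": 0,"rz": -8.74,"claw": 0.06}
    - {"tx": 0.3995,"ty": 0.744,"tz": -0.1,"rx": 0,"ry": 0,"rz": -8.74,"claw": 0.06}
    - {"tx": 0.3995,"ty": 0.744,"tz": -0.1,"rx": 0,"ry": 0,"rz": -8.74,"claw": 0.06}
    - {"tx": 0.3995,"ty": 0.744,"tz": -0.1,"rx": 0,"ry": 0,"rz": -8.74,"claw": 0.06}
    - {"tx": 0.3995,"ty": 0.744,"tz": -0.1,"rx": 0,"ry": 0,"rz": -8.74,"claw": 0.06}

```text
clock: 1.4
eef_pos: [444.2, -143.4, 172.6]
tool_rot: [-3.141, -0.001, -0.516]
force: [0.6, -1.1, 0.1]
width: 59.8
```

Call:
apply_moves:
  increments:
    - {"tx": 0.15,"ty": 0.28,"tz": -0.05,"rx": 0,"ry": 0,"rz": 0,"claw": 0.06}
    - {"tx": 0.15,"ty": 0.28,"tz": -0.05,"rx": 0,"ry": 0,"rz": 0,"claw": 0.06}
    - {"tx": 0.15,"ty": 0.28,"tz": -0.05,"rx": 0,"ry": 0,"rz": 0,"claw": 0.06}
    - {"tx": 0.15,"ty": 0.28,"tz": -0.05,"rx": 0,"ry": 0,"rz": 0,"claw": 0.06}
    - {"tx": 0.15,"ty": 0.28,"tz": -0.05,"rx": 0,"ry": 0,"rz": 0,"claw": 0.06}
    - {"tx": 0.15,"ty": 0.28,"tz": -0.05,"rx": 0,"ry": 0,"rz": 0,"claw": 0.06}
    - {"tx": 0.15,"ty": 0.28,"tz": -0.05,"rx": 0,"ry": 0,"rz": 0,"claw": 0.06}
    - {"tx": 0.15,"ty": 0.28,"tz": -0.05,"rx": 0,"ry": 0,"rz": 0,"claw": 0.06}
    - {"tx": 0.15,"ty": 0.28,"tz": -0.05,"rx": 0,"ry": 0,"rz": 0,"claw": 0.06}

```text
clock: 2.3
eef_pos: [592.9, 134.6, 122.2]
tool_rot: [3.14, 0.0, -0.515]
force: [-0.9, -0.7, -0.4]
width: 60.0
```

Call:
apply_moves:
  increments:
    - {"tx": 0.015,"ty": 0.0267,"tz": -0.05,"rx": 0,"ry": 0,"rz": 0,"claw": 0.06}
    - {"tx": 0.015,"ty": 0.0267,"tz": -0.06,"rx": 0,"ry": 0,"rz": 0,"claw": 0.06}
    - {"tx": 0.015,"ty": 0.0267,"tz": -0.06,"rx": 0,"ry": 0,"rz": 0,"claw": 0.06}
    - {"tx": 0.015,"ty": 0.0267,"tz": -0.06,"rx": 0,"ry": 0,"rz": 0,"claw": 0.06}

```text
clock: 2.7
eef_pos: [608.0, 159.2, 62.9]
tool_rot: [3.14, -0.0, -0.518]
force: [-0.8, -0.3, 1.1]
width: 60.0
```

```bash
python3 - <<'E'
from h import *
s=get_image("side");crop("side",s,190,200,130,110,5,"pics/s2.png");r=read_state();print(r["eef_pos"],r["tool_rot"],r["qpos"],proj("side",[r["eef_pos"]]))
E
```

```text
[608.64961487 159.35663841  63.68183159] [ 3.14114760e+00 -1.32578241e-03 -5.17679589e-01] [-0.44428557  0.82261907  0.23931283  1.71118443 -0.2921069   0.64223087
 -2.13208441] [[246.63595351 268.14573346]]
```

View pics/s2.png

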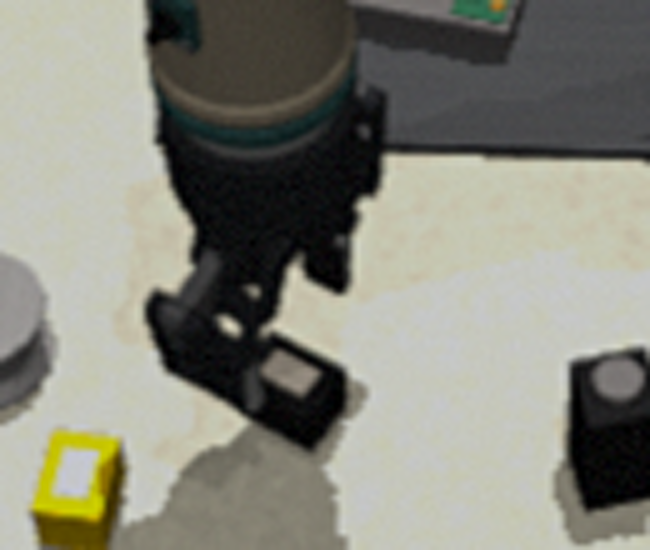

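The open fingers straddle the relay, with the label at crop (290,372) and the finger tips at (170,340) and (330,270). I'll descend and grip.

Call:
apply_moves:
  increments:
    - {"tx": 0,"ty": 0.002,"tz": -0.025,"rx": 0,"ry": 0,"rz": 0,"claw": 0.06}
    - {"tx": 0,"ty": 0.002,"tz": -0.044,"rx": 0,"ry": 0,"rz": 0,"claw": 0.06}
    - {"tx": 0,"ty": 0.002,"tz": -0.044,"rx": 0,"ry": 0,"rz": 0,"claw": 0.04}
    - {"tx": 0,"ty": 0.002,"tz": -0.044,"rx": 0,"ry": 0,"rz": 0,"claw": 0.02}
    - {"tx": 0,"ty": 0.002,"tz": -0.044,"rx": 0,"ry": 0,"rz": 0,"claw": 0.02}
    - {"tx": 0,"ty": 0.002,"tz": -0.044,"rx": 0,"ry": 0,"rz": 0,"claw": 0.02}
    - {"tx": 0,"ty": 0.002,"tz": -0.044,"rx": 0,"ry": 0,"rz": 0,"claw": 0.02}
    - {"tx": 0,"ty": 0.002,"tz": -0.044,"rx": 0,"ry": 0,"rz": 0,"claw": 0.02}

```text
clock: 3.55
eef_pos: [609.5, 163.2, 20.2]
tool_rot: [-3.14, -0.002, -0.516]
force: [-0.4, -0.9, 7.1]
width: 28.9
```

Call:
apply_moves:
  increments:
    - {"tx": 0,"ty": 0,"tz": 0.03,"rx": 0,"ry": 0,"rz": 0,"claw": 0.02}
    - {"tx": 0,"ty": 0,"tz": 0.07,"rx": 0,"ry": 0,"rz": 0,"claw": 0.02}
    - {"tx": -0.0445,"ty": -0.253,"tz": 0.07,"rx": 0,"ry": 0,"rz": 3.34,"claw": 0.02}
    - {"tx": -0.0445,"ty": -0.253,"tz": 0.07,"rx": 0,"ry": 0,"rz": 3.34,"claw": 0.02}
    - {"tx": -0.0445,"ty": -0.253,"tz": 0.07,"rx": 0,"ry": 0,"rz": 3.34,"claw": 0.02}
    - {"tx": -0.0445,"ty": -0.253,"tz": 0.07,"rx": 0,"ry": 0,"rz": 3.34,"claw": 0.02}
    - {"tx": -0.0445,"ty": -0.253,"tz": 0.07,"rx": 0,"ry": 0,"rz": 3.34,"claw": 0.02}
    - {"tx": -0.0445,"ty": -0.253,"tz": 0.07,"rx": 0,"ry": 0,"rz": 3.34,"claw": 0.02}
    - {"tx": -0.0445,"ty": -0.253,"tz": 0.07,"rx": 0,"ry": 0,"rz": 3.34,"claw": 0.02}
    - {"tx": -0.0445,"ty": -0.253,"tz": 0.07,"rx": 0,"ry": 0,"rz": 3.34,"claw": 0.02}

```text
clock: 4.55
eef_pos: [564.2, -88.0, 88.7]
tool_rot: [-3.14, -0.0, -0.223]
force: [0.2, 0.5, -0.6]
width: 29.3
```

```bash
python3 - <<'E'
from h import *
P=[]
for i in range(6):
    s=get_image("side");r=read_state();P.append(np.r_[r["eef_pos"],r["tool_rot"],r["force"],r["width"]])
print(np.mean(P,0).round(2),np.std(P,0).round(2))
crop("side",s,220,110,120,110,5,"pics/s3.png")
print(proj("side",[r["eef_pos"]]), module("side",s,(240,165,65,50)))
E
```

```text
[ 5.6423e+02 -8.7410e+01  8.8510e+01 -3.1400e+00 -0.0000e+00 -2.2000e-01
  1.4000e-01  1.1000e-01 -9.5000e-01  2.8870e+01] [0.13 0.42 0.06 0.   0.   0.   0.43 0.35 0.21 0.13]
[[272.35147409 173.51396734]] (array([563.80260874, -90.66074269,  30.        ]), np.float64(-13.325560814830824), np.float64(76.73024912280094))
```

View pics/s3.png

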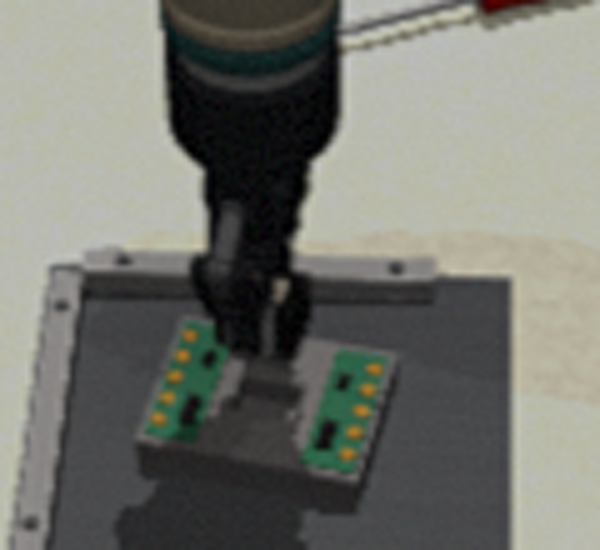

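Held relay sits over the module: foot at about crop (272,380), socket in its shadow. I'll shift and descend to just above the socket, then compare the foot with the socket there.

Call:
apply_moves:
  increments:
    - {"tx": -0.001,"ty": -0.0035,"tz": -0.032,"rx": 0,"ry": 0,"rz": 0,"claw": 0.02}
    - {"tx": -0.001,"ty": -0.0035,"tz": -0.032,"rx": 0,"ry": 0,"rz": 0,"claw": 0.02}
    - {"tx": -0.001,"ty": -0.0035,"tz": -0.032,"rx": 0,"ry": 0,"rz": 0,"claw": 0.02}

```text
clock: 5.15
eef_pos: [562.3, -92.6, 56.3]
tool_rot: [3.141, 0.002, -0.224]
force: [-0.2, -0.5, -0.9]
width: 29.0
```

```bash
python3 - <<'E'
from h import *
P=[];I=[]
for i in range(6):
    I.append(get_image("side").astype(float));r=read_state();P.append(np.r_[r["eef_pos"],r["tool_rot"],r["force"]])
s=np.mean(I,0).astype(np.uint8)
T=np.mean(P,0);print(T.round(2), module("side",s,(240,165,65,50)), module("top",get_image("top"),(290,170,55,65)))
x,y,w,h,k=235,155,75,62,10
a=cv2.resize(s[y:y+h,x:x+w],None,fx=k,fy=k,interpolation=cv2.INTER_CUBIC);a=np.clip(a.astype(float)*1.6,0,255).astype(np.uint8)
def box(c,yaw,lx,ly,z,col):
    c0,s0=np.cos(yaw),np.sin(yaw)
    X=[[c[0]+c0*u*lx-s0*v*ly,c[1]+s0*u*lx+c0*v*ly,z] for u,v in((.5,.5),(-.5,.5),(-.5,-.5),(.5,-.5))]
    q=((proj("side",X)-[x,y]+.5)*k).astype(np.int32);cv2.polylines(a,[q],True,col,1);print(z,q.mean(0))
yw=T[5]
box(T,yw,27,17,T[2]-18.5,(255,0,0));box(T,yw,40,30,T[2]-4.5,(255,0,0));box((563.6,-91.2),np.radians(-13),32,22,30,(0,255,255))
cv2.imwrite("pics/s4.png",a[:,:,::-1])
E
```

```text
[ 5.6342e+02 -9.2930e+01  5.7390e+01 -3.1400e+00 -0.0000e+00 -2.2000e-01
 -4.8000e-01  3.0000e-02 -8.3000e-01] (array([564.55555129, -89.69078686,  30.        ]), np.float64(-10.995015561686943), np.float64(78.36011331066926)) (array([537.51138444, -95.70383294,  30.        ]), np.float64(79.77586804174584), np.float64(63.559948756637894))
38.88658906157058 [386.  314.5]
52.88658906157058 [384.75 276.  ]
30 [386. 344.]
```

View pics/s4.png

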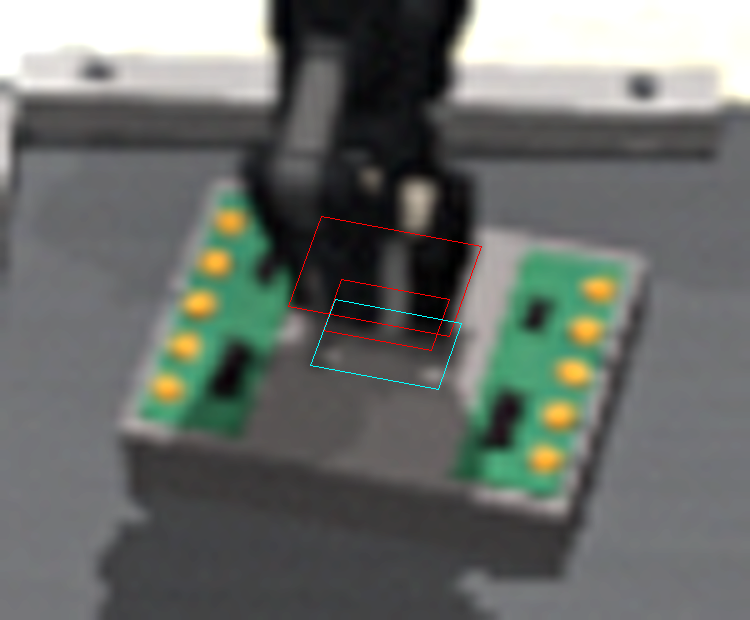

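The overlay puts the foot over the socket to within about 2 mm. The foot step and chamfer allow about 4 mm, so I'll descend gently and watch the force.

Call:
apply_moves:
  increments:
    - {"tx": 0,"ty": 0.001,"tz": -0.005,"rx": 0,"ry": 0,"rz": 0,"claw": 0.02}
    - {"tx": 0,"ty": 0.001,"tz": -0.008,"rx": 0,"ry": 0,"rz": 0,"claw": 0.02}
    - {"tx": 0,"ty": 0.001,"tz": -0.011,"rx": 0,"ry": 0,"rz": 0,"claw": 0.02}
    - {"tx": 0,"ty": 0.001,"tz": -0.011,"rx": 0,"ry": 0,"rz": 0,"claw": 0.02}

```text
clock: 5.9
eef_pos: [562.5, -92.0, 44.9]
tool_rot: [3.142, 0.001, -0.224]
force: [0.6, 0.0, -0.9]
width: 28.8
```

Call:
apply_moves:
  increments:
    - {"tx": 0,"ty": 0,"tz": -0.003,"rx": 0,"ry": 0,"rz": 0,"claw": 0.02}
    - {"tx": 0,"ty": 0,"tz": -0.006,"rx": 0,"ry": 0,"rz": 0,"claw": 0.02}
    - {"tx": 0,"ty": 0,"tz": -0.006,"rx": 0,"ry": 0,"rz": 0,"claw": 0.02}

```text
clock: 6.2
eef_pos: [562.5, -92.0, 39.0]
tool_rot: [3.142, 0.001, -0.224]
force: [0.1, 0.5, -0.8]
width: 28.8
```

Call:
apply_moves:
  increments:
    - {"tx": 0,"ty": 0,"tz": -0.002,"rx": 0,"ry": 0,"rz": 0,"claw": 0.02}
    - {"tx": 0,"ty": 0,"tz": -0.004,"rx": 0,"ry": 0,"rz": 0,"claw": 0.02}
    - {"tx": 0,"ty": 0,"tz": -0.004,"rx": 0,"ry": 0,"rz": 0,"claw": 0.02}

```text
clock: 6.5
eef_pos: [562.9, -92.1, 36.2]
tool_rot: [-3.141, -0.0, -0.224]
force: [-2.1, -0.3, 6.3]
width: 28.9
```

Contact at z = 36.2, and the expected home height is 20.2 + 16 = 36.2. I'll press a little to confirm.

Call:
apply_moves:
  increments:
    - {"tx": 0,"ty": 0,"tz": -0.002,"rx": 0,"ry": 0,"rz": 0,"claw": 0.02}
    - {"tx": 0,"ty": 0,"tz": -0.002,"rx": 0,"ry": 0,"rz": 0,"claw": 0.02}

```text
clock: 6.7
eef_pos: [562.9, -92.1, 36.1]
tool_rot: [-3.141, -0.001, -0.224]
force: [-4.7, 0.6, 22.3]
width: 29.1
```

```bash
cat >> h.py <<'E'
def avg(n=6):
    P=[];I=[]
    for i in range(n):
        I.append(get_image("side").astype(float));r=read_state();P.append(np.r_[r["eef_pos"],r["tool_rot"],r["force"],r["torque"]*10,r["width"]])
    return np.mean(P,0).round(2),np.mean(I,0).astype(np.uint8),r["clock"]
E
python3 - <<'E'
from h import *
T,s,c=avg();print(T,c)
crop("side",s,235,155,75,62,9,"pics/s5.png")
E
```

```text
[ 5.6292e+02 -9.2120e+01  3.6110e+01 -3.1400e+00 -0.0000e+00 -2.2000e-01
 -5.8000e+00  8.0000e-01  2.1830e+01  4.1400e+00  1.0930e+01  4.6000e-01
  2.9020e+01] 7.0
```

View pics/s5.png

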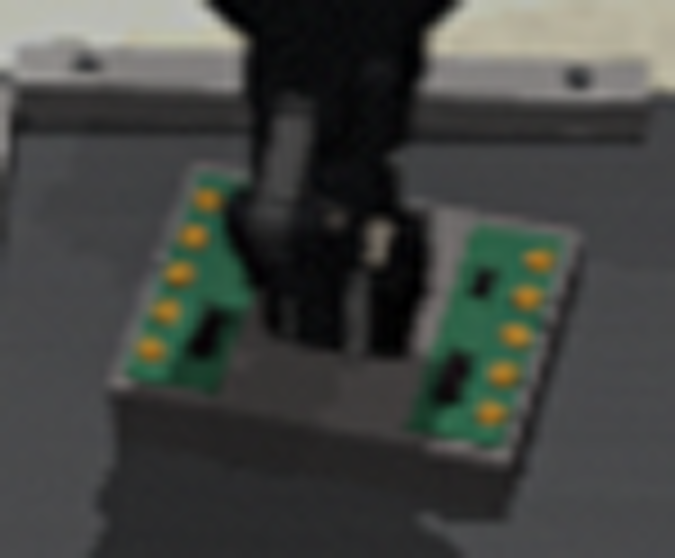

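The relay is home: contact is rigid at z = 36.1 with 22 N down, and the picture shows the head sitting on the module top with no gap at crop (340,350). Next I'll ease off the down force, turn the module to the jig's yaw and slide it most of the way.

Call:
apply_moves:
  increments:
    - {"tx": 0,"ty": 0,"tz": 0.0015,"rx": 0,"ry": 0,"rz": 0.3,"claw": 0.02}
    - {"tx": 0.004,"ty": -0.004,"tz": 0.0015,"rx": 0,"ry": 0,"rz": 0.6,"claw": 0.02}
    - {"tx": 0.009,"ty": -0.009,"tz": 0.0015,"rx": 0,"ry": 0,"rz": 1.0,"claw": 0.02}
    - {"tx": 0.015,"ty": -0.015,"tz": 0.0015,"rx": 0,"ry": 0,"rz": 1.5,"claw": 0.02}
    - {"tx": 0.021,"ty": -0.021,"tz": 0.0015,"rx": 0,"ry": 0,"rz": 2.0,"claw": 0.02}
    - {"tx": 0.027,"ty": -0.027,"tz": 0.0015,"rx": 0,"ry": 0,"rz": 2.4,"claw": 0.02}
    - {"tx": 0.032,"ty": -0.033,"tz": 0.0015,"rx": 0,"ry": 0,"rz": 2.4,"claw": 0.02}
    - {"tx": 0.036,"ty": -0.037,"tz": 0.0015,"rx": 0,"ry": 0,"rz": 2.4,"claw": 0.02}
    - {"tx": 0.036,"ty": -0.037,"tz": 0.0015,"rx": 0,"ry": 0,"rz": 2.4,"claw": 0.02}

```text
clock: 7.9
eef_pos: [598.3, -126.8, 36.2]
tool_rot: [-3.138, 0.002, -0.014]
force: [-3.4, 5.0, 13.9]
width: 29.0
```

```bash
python3 - <<'E'
from h import *
T,s,c=avg();print(T,c)
print(module("side",s,(205,150,85,60)))
E
```

```text
[ 5.9827e+02 -1.2684e+02  3.6170e+01 -3.1400e+00  0.0000e+00 -1.0000e-02
 -4.3500e+00  4.4800e+00  1.3260e+01  1.1670e+01  9.0800e+00 -3.4000e-01
  2.8830e+01] 8.2
(array([ 598.02585924, -125.01038656,   30.        ]), np.float64(-4.096537711205003), np.float64(77.01057131678037))
```

Call:
apply_moves:
  increments:
    - {"tx": 0.003,"ty": -0.003,"tz": 0.0008,"rx": 0,"ry": 0,"rz": 0,"claw": 0.02}
    - {"tx": 0.006,"ty": -0.006,"tz": 0.0008,"rx": 0,"ry": 0,"rz": 0,"claw": 0.02}
    - {"tx": 0.008,"ty": -0.009,"tz": 0.0008,"rx": 0,"ry": 0,"rz": 0,"claw": 0.02}
    - {"tx": 0.008,"ty": -0.009,"tz": 0.0008,"rx": 0,"ry": 0,"rz": 0,"claw": 0.02}

```text
clock: 8.6
eef_pos: [605.9, -135.7, 36.2]
tool_rot: [-3.138, 0.003, -0.014]
force: [-3.7, 4.8, 10.1]
width: 29.0
```

Call:
apply_moves:
  increments:
    - {"tx": 0.001,"ty": -0.001,"tz": 0,"rx": 0,"ry": 0,"rz": 0,"claw": 0.02}
    - {"tx": 0.002,"ty": -0.002,"tz": 0,"rx": 0,"ry": 0,"rz": 0,"claw": 0.02}
    - {"tx": 0.002,"ty": -0.002,"tz": 0,"rx": 0,"ry": 0,"rz": 0,"claw": 0.02}

```text
clock: 8.9
eef_pos: [606.0, -135.8, 36.2]
tool_rot: [-3.136, 0.007, -0.013]
force: [-8.5, 7.9, 14.6]
width: 28.6
```

Call:
apply_moves:
  increments:
    - {"tx": 0.001,"ty": -0.001,"tz": 0.0007,"rx": 0,"ry": 0,"rz": 0,"claw": 0.02}
    - {"tx": 0.002,"ty": -0.002,"tz": 0.0007,"rx": 0,"ry": 0,"rz": 0,"claw": 0.02}
    - {"tx": 0.002,"ty": -0.002,"tz": 0.0007,"rx": 0,"ry": 0,"rz": 0,"claw": 0.02}

```text
clock: 9.2
eef_pos: [607.7, -137.8, 36.3]
tool_rot: [-3.136, 0.007, -0.012]
force: [-7.2, 6.8, 10.0]
width: 29.0
```

```bash
python3 - <<'E'
from h import *
T,s,c=avg();print(T,c)
t=get_image("top")
a=cv2.resize(s[140:215,200:300],None,fx=6,fy=6,interpolation=cv2.INTER_CUBIC);b=cv2.resize(t[150:225,285:370],None,fx=6,fy=6,interpolation=cv2.INTER_CUBIC)
o=np.zeros((600,800,3),np.uint8);a=cv2.resize(a,(420,315));b=cv2.resize(b,(380,335));o[:315,:420]=a;o[:335,420:]=b
cv2.imwrite("pics/f1.png",cv2.convertScaleAbs(o[:340],alpha=1.4)[:,:,::-1])
E
```

```text
[ 6.0765e+02 -1.3785e+02  3.6290e+01 -3.1400e+00  1.0000e-02 -1.0000e-02
 -7.1700e+00  7.4400e+00  9.8600e+00  1.7810e+01  1.5050e+01  5.5000e-01
  2.8700e+01] 9.5
```

View pics/f1.png

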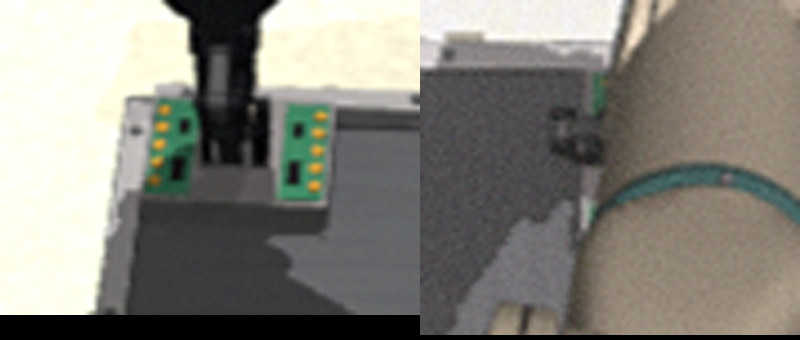

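The module is close to the corner. The x end nearly touches the far stop at (145,150) in the left view, and the side stop lies along its upper edge. The forces still look like friction only, so I'll keep pressing.

Call:
apply_moves:
  increments:
    - {"tx": 0.001,"ty": -0.001,"tz": 0.0004,"rx": 0,"ry": 0,"rz": 0,"claw": 0.02}
    - {"tx": 0.002,"ty": -0.002,"tz": 0.0004,"rx": 0,"ry": 0,"rz": 0,"claw": 0.02}
    - {"tx": 0.002,"ty": -0.002,"tz": 0.0004,"rx": 0,"ry": 0,"rz": 0,"claw": 0.02}

```text
clock: 9.85
eef_pos: [608.3, -138.7, 36.3]
tool_rot: [-3.134, 0.01, -0.012]
force: [-9.4, 9.4, 10.2]
width: 29.2
```

Call:
apply_moves:
  increments:
    - {"tx": 0.001,"ty": -0.001,"tz": 0,"rx": 0,"ry": 0,"rz": 0,"claw": 0.02}
    - {"tx": 0.001,"ty": -0.001,"tz": 0,"rx": 0,"ry": 0,"rz": 0,"claw": 0.02}

```text
clock: 10.05
eef_pos: [608.3, -138.8, 36.3]
tool_rot: [-3.133, 0.013, -0.012]
force: [-11.7, 11.0, 13.0]
width: 29.2
```

Call:
apply_moves:
  increments:
    - {"tx": 0.001,"ty": -0.001,"tz": 0.0006,"rx": -0.1,"ry": -0.14,"rz": 0,"claw": 0.02}
    - {"tx": 0.002,"ty": -0.002,"tz": 0.0006,"rx": -0.1,"ry": -0.14,"rz": 0,"claw": 0.02}
    - {"tx": 0.003,"ty": -0.003,"tz": 0.0006,"rx": -0.1,"ry": -0.14,"rz": 0,"claw": 0.02}
    - {"tx": 0.003,"ty": -0.003,"tz": 0.0006,"rx": -0.1,"ry": -0.14,"rz": 0,"claw": 0.02}

```text
clock: 10.45
eef_pos: [608.4, -138.8, 36.3]
tool_rot: [-3.138, 0.007, -0.011]
force: [-16.1, 15.4, 16.7]
width: 28.9
```

```bash
python3 - <<'E'
from h import *
T,s,c=avg();print(T,c)
x,y,w,h,k=205,140,85,62,9
a=cv2.resize(s[y:y+h,x:x+w],None,fx=k,fy=k,interpolation=cv2.INTER_CUBIC)
cv2.imwrite("pics/f2.png",cv2.convertScaleAbs(a,alpha=1.6)[:,:,::-1])
E
```

```text
[ 6.0836e+02 -1.3884e+02  3.6280e+01 -3.1400e+00  1.0000e-02 -1.0000e-02
 -1.6210e+01  1.5500e+01  1.6630e+01  3.6460e+01  3.4630e+01 -1.2300e+00
  2.8810e+01] 10.75
```

View pics/f2.png

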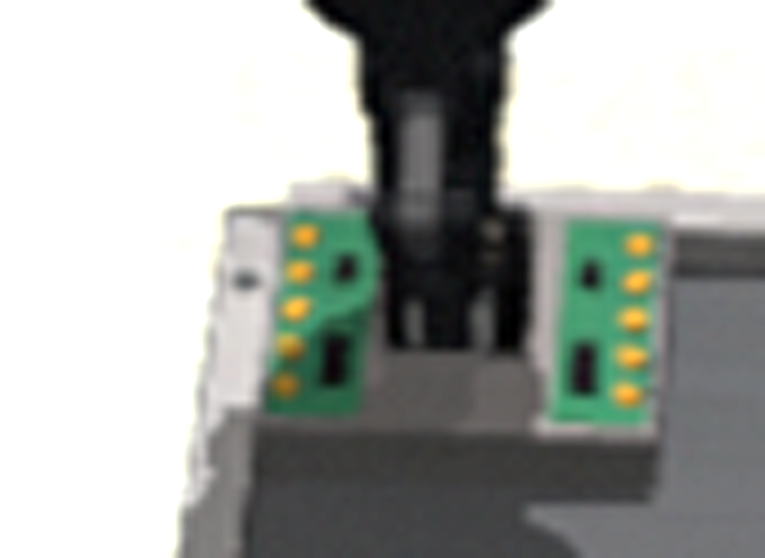

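The module has stopped moving in x and y and looks flush at the left and upper edges. But 16 N down plus stop friction could be holding one axis by itself. I'll lighten the down force and test each axis separately.

Call:
apply_moves:
  increments:
    - {"tx": -0.002,"ty": 0,"tz": 0.0012,"rx": 0,"ry": 0,"rz": 0,"claw": 0.02}
    - {"tx": -0.005,"ty": -0.001,"tz": 0.0012,"rx": 0,"ry": 0,"rz": 0,"claw": 0.02}
    - {"tx": -0.005,"ty": -0.002,"tz": 0.0012,"rx": 0,"ry": 0,"rz": 0,"claw": 0.02}
    - {"tx": -0.005,"ty": -0.002,"tz": 0.0012,"rx": 0,"ry": 0,"rz": 0,"claw": 0.02}

```text
clock: 11.15
eef_pos: [608.2, -138.9, 36.4]
tool_rot: [-3.136, -0.002, -0.01]
force: [-5.0, 18.3, 0.4]
width: 28.8
```

```bash
python3 - <<'E'
from h import *
T,s,c=avg();print(T,c)
E
```

```text
[ 6.0815e+02 -1.3892e+02  3.6390e+01 -3.1400e+00 -0.0000e+00 -1.0000e-02
 -4.8400e+00  1.7600e+01  2.4000e-01  4.0680e+01  1.0720e+01 -1.9800e+00
  2.8930e+01] 11.45
```

y is on the side stop: it carries 17.6 N, and friction could explain at most about 7 N. Now the same test in x.

Call:
apply_moves:
  increments:
    - {"tx": 0.003,"ty": 0.003,"tz": 0,"rx": 0,"ry": 0,"rz": 0,"claw": 0.02}
    - {"tx": 0.006,"ty": 0.006,"tz": 0,"rx": 0,"ry": 0,"rz": 0,"claw": 0.02}
    - {"tx": 0.006,"ty": 0.006,"tz": 0,"rx": 0,"ry": 0,"rz": 0,"claw": 0.02}
    - {"tx": 0.006,"ty": 0.006,"tz": 0,"rx": 0,"ry": 0,"rz": 0,"claw": 0.02}

```text
clock: 11.85
eef_pos: [608.4, -138.7, 36.4]
tool_rot: [3.141, 0.008, -0.013]
force: [-14.7, 8.8, 9.6]
width: 28.7
```

```bash
python3 - <<'E'
from h import *
T,s,c=avg();print(T,c)
E
```

```text
[ 6.0840e+02 -1.3872e+02  3.6370e+01  3.1400e+00  1.0000e-02 -1.0000e-02
 -1.4470e+01  8.6500e+00  8.3200e+00  2.2490e+01  3.3010e+01 -6.0000e-01
  2.9060e+01] 12.15
```

Call:
apply_moves:
  increments:
    - {"tx": 0.002,"ty": 0.001,"tz": 0.0012,"rx": 0,"ry": 0,"rz": 0,"claw": 0.02}
    - {"tx": 0.003,"ty": 0.001,"tz": 0.0012,"rx": 0,"ry": 0,"rz": 0,"claw": 0.02}
    - {"tx": 0.003,"ty": 0.001,"tz": 0.0012,"rx": 0,"ry": 0,"rz": 0,"claw": 0.02}
    - {"tx": 0.003,"ty": 0.001,"tz": 0.0012,"rx": 0,"ry": 0,"rz": 0,"claw": 0.02}

```text
clock: 12.55
eef_pos: [608.5, -138.7, 36.5]
tool_rot: [3.14, 0.013, -0.014]
force: [-18.5, 6.9, 6.3]
width: 29.1
```

```bash
python3 - <<'E'
from h import *
T,s,c=avg();print(T,c)
E
```

```text
[ 6.0854e+02 -1.3868e+02  3.6500e+01  3.1400e+00  1.0000e-02 -1.0000e-02
 -1.8050e+01  7.4300e+00  5.8300e+00  1.8200e+01  4.0340e+01 -8.3000e-01
  2.8950e+01] 12.85
```

x is on the far stop too: 18 N against at most about 13 N of friction. Now the final press on both stops at once, with the tilt trimmed out.

Call:
apply_moves:
  increments:
    - {"tx": 0.001,"ty": -0.003,"tz": 0,"rx": -0.05,"ry": -0.15,"rz": 0,"claw": 0.02}
    - {"tx": 0.002,"ty": -0.006,"tz": 0,"rx": -0.05,"ry": -0.15,"rz": 0,"claw": 0.02}
    - {"tx": 0.002,"ty": -0.007,"tz": 0,"rx": -0.05,"ry": -0.15,"rz": 0,"claw": 0.02}
    - {"tx": 0.002,"ty": -0.007,"tz": 0,"rx": -0.05,"ry": -0.15,"rz": 0,"claw": 0.02}

```text
clock: 13.25
eef_pos: [608.5, -138.9, 36.4]
tool_rot: [-3.138, 0.006, -0.011]
force: [-22.3, 18.9, 14.0]
width: 29.2
```

```bash
python3 - <<'E'
from h import *
T,s,c=avg();print(T,c,read_state()["tool_rot"])
x,y,w,h,k=205,140,85,62,9
a=cv2.resize(s[y:y+h,x:x+w],None,fx=k,fy=k,interpolation=cv2.INTER_CUBIC)
cv2.imwrite("pics/f3.png",cv2.convertScaleAbs(a,alpha=1.3)[:,:,::-1])
E
```

```text
[ 6.0853e+02 -1.3886e+02  3.6380e+01 -3.1400e+00  1.0000e-02 -1.0000e-02
 -2.2670e+01  1.7690e+01  1.3930e+01  4.2250e+01  5.0860e+01 -2.0500e+00
  2.9070e+01] 13.55 [-3.13861375  0.00574935 -0.01115917]
```

View pics/f3.png

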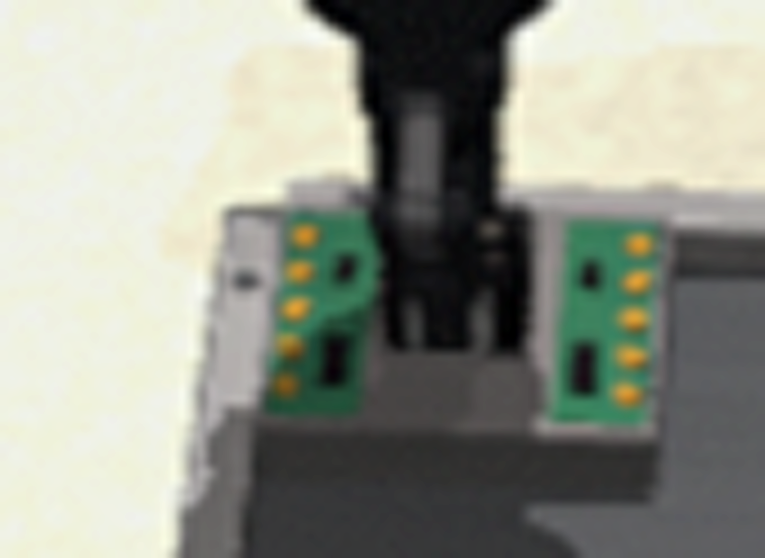

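Visually the module is flush on both stops and the head is seated. But pushing x first and then y may let the far stop's friction take up the y push. I'll relax both axes, then ramp them up together with less down force.

Call:
apply_moves:
  increments:
    - {"tx": -0.003,"ty": 0.003,"tz": 0.0008,"rx": 0,"ry": 0,"rz": 0,"claw": 0.02}
    - {"tx": -0.007,"ty": 0.006,"tz": 0.0012,"rx": 0,"ry": 0,"rz": 0,"claw": 0.02}
    - {"tx": -0.007,"ty": 0.006,"tz": 0.0012,"rx": 0,"ry": 0,"rz": 0,"claw": 0.02}
    - {"tx": -0.005,"ty": 0.004,"tz": 0.0012,"rx": 0,"ry": 0,"rz": 0,"claw": 0.02}
    - {"tx": -0.003,"ty": 0.002,"tz": 0.0014,"rx": 0,"ry": -0.02,"rz": 0,"claw": 0.02}
    - {"tx": -0.001,"ty": 0,"tz": 0.0016,"rx": -0.02,"ry": -0.04,"rz": 0,"claw": 0.02}
    - {"tx": 0.001,"ty": -0.002,"tz": 0.0017,"rx": -0.04,"ry": -0.06,"rz": 0,"claw": 0.02}
    - {"tx": 0.002,"ty": -0.004,"tz": 0.0018,"rx": -0.05,"ry": -0.07,"rz": 0,"claw": 0.02}
    - {"tx": 0.002,"ty": -0.004,"tz": 0.0018,"rx": -0.05,"ry": -0.07,"rz": 0,"claw": 0.02}
    - {"tx": 0.002,"ty": -0.004,"tz": 0.0018,"rx": -0.05,"ry": -0.07,"rz": 0,"claw": 0.02}

```text
clock: 14.55
eef_pos: [608.8, -139.0, 37.4]
tool_rot: [-3.138, 0.004, -0.01]
force: [-25.3, 23.6, 14.5]
width: 29.1
```

```bash
python3 - <<'E'
from h import *
T,s,c=avg();print(T,c,read_state()["tool_rot"],read_state()["qd"].round(3))
E
```

```text
[ 6.0875e+02 -1.3901e+02  3.7410e+01 -3.1400e+00  0.0000e+00 -1.0000e-02
 -2.5280e+01  2.3770e+01  1.4920e+01  5.5500e+01  5.7510e+01 -1.9000e+00
  2.8830e+01] 14.85 [-3.13814703  0.00408641 -0.00950494] [ 0.001  0.     0.001 -0.001 -0.001  0.     0.   ]
```

z rose by 1 mm, so raising the target while relaxed lifted the relay a little. I'll relax sideways, press it home again and ramp up while keeping the down force.

Call:
apply_moves:
  increments:
    - {"tx": -0.004,"ty": 0.004,"tz": 0,"rx": 0,"ry": 0.04,"rz": 0,"claw": 0.02}
    - {"tx": -0.008,"ty": 0.009,"tz": 0,"rx": 0.05,"ry": 0.07,"rz": 0,"claw": 0.02}
    - {"tx": -0.009,"ty": 0.01,"tz": -0.002,"rx": 0.05,"ry": 0.07,"rz": 0,"claw": 0.02}
    - {"tx": -0.009,"ty": 0.01,"tz": -0.004,"rx": 0.05,"ry": 0.07,"rz": 0,"claw": 0.02}
    - {"tx": -0.009,"ty": 0.01,"tz": -0.004,"rx": 0.05,"ry": 0.07,"rz": 0,"claw": 0.02}

```text
clock: 15.35
eef_pos: [608.4, -138.7, 36.3]
tool_rot: [3.136, -0.009, -0.013]
force: [-13.4, 9.1, 11.0]
width: 29.1
```

```bash
python3 - <<'E'
from h import *
T,s,c=avg(4);print(T,c,read_state()["tool_rot"])
E
```

```text
[ 6.0840e+02 -1.3873e+02  3.6270e+01  3.1400e+00 -1.0000e-02 -1.0000e-02
 -1.2780e+01  9.2100e+00  1.1930e+01  2.3450e+01  2.9740e+01 -2.2000e-01
  2.8970e+01] 15.55 [ 3.13649652 -0.00935353 -0.01281889]
```

Call:
apply_moves:
  increments:
    - {"tx": -0.002,"ty": 0.001,"tz": -0.001,"rx": 0.06,"ry": 0.1,"rz": 0,"claw": 0.02}
    - {"tx": -0.002,"ty": 0.001,"tz": -0.002,"rx": 0.06,"ry": 0.1,"rz": 0,"claw": 0.02}
    - {"tx": -0.002,"ty": 0.001,"tz": -0.002,"rx": 0.06,"ry": 0.1,"rz": 0,"claw": 0.02}

```text
clock: 15.85
eef_pos: [608.4, -138.8, 36.2]
tool_rot: [3.14, -0.005, -0.013]
force: [-12.6, 8.4, 20.4]
width: 28.7
```

```bash
python3 - <<'E'
from h import *
T,s,c=avg(4);print(T,c,read_state()["tool_rot"])
E
```

```text
[ 6.0839e+02 -1.3875e+02  3.6190e+01  3.1400e+00 -1.0000e-02 -1.0000e-02
 -1.2750e+01  8.0200e+00  2.0250e+01  2.0960e+01  2.8340e+01  1.0000e-02
  2.8740e+01] 16.05 [ 3.1401222  -0.00502495 -0.01301298]
```

The relay is firmly home again: 36.2 mm at 20 N, a rigid contact. Now I'll ramp both pushes together.

Call:
apply_moves:
  increments:
    - {"tx": 0.001,"ty": -0.002,"tz": 0.0003,"rx": 0,"ry": 0,"rz": 0,"claw": 0.02}
    - {"tx": 0.002,"ty": -0.004,"tz": 0.0006,"rx": 0,"ry": 0,"rz": 0,"claw": 0.02}
    - {"tx": 0.003,"ty": -0.006,"tz": 0.0009,"rx": 0,"ry": 0,"rz": 0,"claw": 0.02}
    - {"tx": 0.005,"ty": -0.008,"tz": 0.0012,"rx": -0.05,"ry": -0.03,"rz": 0,"claw": 0.02}
    - {"tx": 0.006,"ty": -0.01,"tz": 0.0012,"rx": -0.08,"ry": -0.06,"rz": 0,"claw": 0.02}
    - {"tx": 0.006,"ty": -0.01,"tz": 0.0012,"rx": -0.08,"ry": -0.06,"rz": 0,"claw": 0.02}
    - {"tx": 0.006,"ty": -0.01,"tz": 0.0012,"rx": -0.08,"ry": -0.06,"rz": 0,"claw": 0.02}

```text
clock: 16.75
eef_pos: [608.4, -139.0, 36.2]
tool_rot: [-3.138, 0.004, -0.01]
force: [-23.6, 23.5, 29.3]
width: 29.2
```

```bash
python3 - <<'E'
from h import *
T,s,c=avg(6);print(T,c,read_state()["tool_rot"])
E
```

```text
[ 6.0846e+02 -1.3901e+02  3.6200e+01 -3.1400e+00  0.0000e+00 -1.0000e-02
 -2.3710e+01  2.3440e+01  2.9440e+01  5.5140e+01  4.9880e+01 -1.9500e+00
  2.9000e+01] 17.05 [-3.13753138  0.00356505 -0.00973379]
```

Down force is too high (29 N). I'll ease it to about 12 N and add a little push on each axis.

Call:
apply_moves:
  increments:
    - {"tx": 0,"ty": 0,"tz": 0.001,"rx": 0,"ry": 0,"rz": 0,"claw": 0.02}
    - {"tx": 0.001,"ty": -0.001,"tz": 0.0018,"rx": 0,"ry": 0,"rz": 0,"claw": 0.02}
    - {"tx": 0.002,"ty": -0.002,"tz": 0.0022,"rx": -0.03,"ry": -0.03,"rz": 0,"claw": 0.02}
    - {"tx": 0.002,"ty": -0.002,"tz": 0.0022,"rx": -0.03,"ry": -0.03,"rz": 0,"claw": 0.02}
    - {"tx": 0.002,"ty": -0.002,"tz": 0.0022,"rx": -0.03,"ry": -0.03,"rz": 0,"claw": 0.02}

```text
clock: 17.55
eef_pos: [608.5, -139.1, 36.3]
tool_rot: [-3.138, 0.006, -0.009]
force: [-22.6, 26.3, 19.6]
width: 28.5
```

```bash
python3 - <<'E'
from h import *
T,s,c=avg(8);print(T,c,read_state()["tool_rot"])
x,y,w,h,k=205,140,85,62,9
a=cv2.resize(s[y:y+h,x:x+w],None,fx=k,fy=k,interpolation=cv2.INTER_CUBIC)
cv2.imwrite("pics/f4.png",cv2.convertScaleAbs(a,alpha=1.3)[:,:,::-1])
E
```

```text
[ 6.0849e+02 -1.3905e+02  3.6280e+01 -3.1400e+00  1.0000e-02 -1.0000e-02
 -2.3880e+01  2.5760e+01  1.9610e+01  6.0530e+01  4.9740e+01 -2.7400e+00
  2.8940e+01] 17.95 [-3.13751334  0.00556608 -0.00905347]
```

View pics/f4.png

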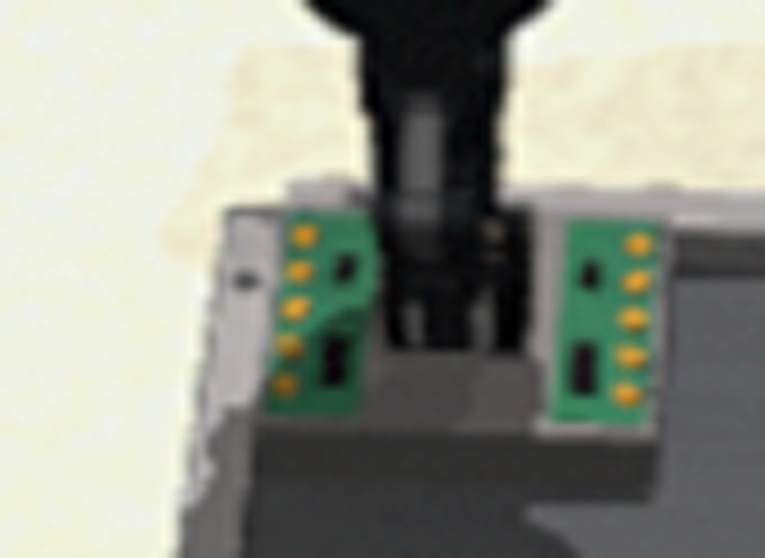

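Still flush and seated. One last trim: a bit less down force and a bit more x.

Call:
apply_moves:
  increments:
    - {"tx": 0.001,"ty": 0,"tz": 0.0006,"rx": 0,"ry": 0,"rz": 0,"claw": 0.02}
    - {"tx": 0.002,"ty": -0.0005,"tz": 0.001,"rx": 0,"ry": 0,"rz": 0,"claw": 0.02}
    - {"tx": 0.003,"ty": -0.001,"tz": 0.0012,"rx": 0,"ry": -0.05,"rz": 0,"claw": 0.02}
    - {"tx": 0.003,"ty": -0.001,"tz": 0.0012,"rx": 0,"ry": -0.05,"rz": 0,"claw": 0.02}
    - {"tx": 0.003,"ty": -0.001,"tz": 0.0012,"rx": 0,"ry": -0.05,"rz": 0,"claw": 0.02}

```text
clock: 18.45
eef_pos: [608.7, -139.1, 36.4]
tool_rot: [-3.136, 0.007, -0.009]
force: [-27.0, 27.0, 18.2]
width: 29.1
```

```bash
python3 - <<'E'
from h import *
T,s,c=avg(8);print(T,c,read_state()["tool_rot"])
E
```

```text
[ 6.0861e+02 -1.3908e+02  3.6380e+01 -3.1400e+00  1.0000e-02 -1.0000e-02
 -2.6880e+01  2.7350e+01  1.8760e+01  6.2780e+01  5.8100e+01 -2.3100e+00
  2.8840e+01] 18.85 [-3.13581106  0.0072346  -0.00881574]
```

```bash
python3 -c "
from cell import *
print(finish_job())"
```

```text
the job is handed in; nothing more can be done
None
```

I plugged the relay into the module's socket, then turned and slid the module into the jig corner. I handed the job in at about 19 s on the robot's clock, with the gripper still holding the relay and pressing the module against both stops. The hand-in gives no verdict.

- **Relay seated:** pressed down, it met a rigid stop at a TCP height of 36.1–36.2 mm; the height expected from the grasp was 36.2 mm. The picture shows the head on the module's top with no gap.
- **Contact with the stops:** I tested each direction separately. The side stop carried 17.6 N where friction could explain at most about 7 N. The far stop carried 18 N against at most about 13 N.
- **Final push:** about 27 N toward each stop and 19 N down. The TCP had stopped moving, and the last picture, taken before the final trim, shows the module flush on both stops.

**What went wrong or disagreed**
- **Relay lifted once:** one re-ramp raised the relay about 1 mm. I pressed it home again and repeated the ramp.
- **Small remaining offset:** the final TCP height was 36.4 mm with the tool tilted about 0.5°. I put this down to give under load, but up to about 0.2 mm of lift cannot be ruled out.
- **Corner position:** it came out 1–2 mm beyond the camera estimate in both directions, within calibration error plus the relay's play in the socket.
- **Final push split:** friction takes up some of each push. I estimate at least about 10 N on each stop, but did not measure it.
- **Module yaw:** not measured directly at the end, because the arm hid part of it. The tool's yaw was -0.5°, and the jig's about -1°.

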